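Find the zero of a coffee grinder and back it off five clicks

TASK

The burrs of the coffee grinder on the lab desk were taken out for cleaning, so its scale means nothing now. With the motor off, turn the adjusting collar on top finer, clockwise seen from above, until you just feel the burrs touch without forcing them together, then back it off exactly five clicks and let go. Leave the other things on the desk where they are.

Things in the scene. Friction and masses are not known exactly. Their poses are not given: they have to be found in the camera images.
- grinder: Black electric coffee grinder, 200 mm deep (x), 116 wide (y), 204 high, heavy, fixed to the desk; origin under the centre of its base, x to its back, z up. The collar's upright axis stands at x = -35 mm, y = 0 in this frame. Around the collar lies a flat scale ring, 92 mm across, its top 204 mm above the desk, 24 marks 15 degrees apart, no figures. Only the collar rises above it.
- collar: Adjusting collar: upright aluminium ring, core 50 mm outside, 34 mm high, top 238 mm above the desk, with six upright lobes 60 degrees apart (8 mm wide, 24 mm gaps, 71 mm over all); the first lies on x. Turns on its axis; origin on the axis at its underside, z up. Anticlockwise from above is coarser. Click notches every 15 degrees, about 0.2 N m to pass one; let go near a notch it settles into it.
- index_rib (a point): Top of the black index rib (12 x 4 mm) on the collar's lobe that lies on its x axis, 29 mm from the axis, 242 mm above the desk: shows how the collar is turned. At the start the collar stands 4 to 9 clicks coarser than burr contact (17 clicks is its coarse end); which way the rib points at contact differs every time and cannot be known.
- upper_burr_face (a point): Cutting face of the upper burr (steel ring in the collar's mouth), on the axis. It rises only 0.05 mm per click: the poses are far too coarse to show the gap. Touching burrs push back like a stiff spring: turning the collar takes about 0.35 N m just past contact, 0.55 at 4 degrees and 0.85 at 8. A clear gentle touch is 0.35 to 0.5 N m; more than 8.6 degrees past contact (0.9 N m) the burrs are forced.
- lower_burr_face (a point): Matching face of the fixed lower burr (steel cone in the mouth), on the axis. Burr gap = height of the upper face over this one: 0 at contact, negative when pressed. The nearest click notch lies 1.7 degrees on the coarse side of contact: let go at contact, the collar springs back into it, and that notch counts as zero clicks.
- dosing_cup: Bystander: steel dosing cup, 58 mm across, 72 mm high, standing on the grinder's base under its chute; origin under its centre.
- dust_lid: Bystander: the grinder's black round dust lid, 62 mm across, 24 mm high with its knob, lying on the desk near the grinder; origin under its centre.
- brush: Bystander: small cleaning brush, 150 mm long, wooden handle, lying on the desk near the grinder; origin under its middle.
- mug: Bystander: white mug, 82 mm across, 92 mm high; origin under its centre.
- phone: Bystander: black phone lying flat, 152 x 73 x 8 mm; origin under its centre.
- notebook: Bystander: closed black notebook, 140 x 90 x 15 mm; origin under its centre.
- action_camera: Bystander: small grey camera, 30 x 62 x 45 mm; origin under its centre.

How it is judged:
By the outcome, as a careful person would: the job done as asked, in the order asked, and still so for the second after the job is handed in, with the robot touching nothing.
It also fails if it takes over 61 s, if anything falls off the work surface, if the arm or the gripper's body presses on something with over 40 N, if the wrist force passes 120 N, or if a joint passes its speed limit or range.

ROBOT

A 6-joint arm with a two-finger parallel gripper is mounted at the origin on the work surface. World frame = base frame: x ahead of the robot, y to its left, z up, the work surface at z = 0. Lengths are in m, angles in rad, forces in N, time in s.
With the tool pointing down it reaches from about 0.225 to 0.875 m from the base axis. Payload 3.4 kg.
Tool frame: the origin (TCP) lies midway between the tips of the shut fingers; the grasp point (between the pads) lies 19 mm behind it (pinch_z is the distance from the TCP to the grasp point, in m); z points along the fingers, y is the line along which they close (so a half turn about z gives the same grasp; the last joint's range is limited). The gripper opens to 85 mm and grips with 20 to 120 N. Pads are 22 mm wide; open, the fingers measure 114 mm over their backs; the gripper's body (76 mm by 85 mm) begins 54 mm behind the grasp point. The pads swing forward as they close: fully open they stand 13 mm farther back than shut.
Start: joints at [1.124, 0.276, 1.505, -0, 1.361, -0.121], TCP at [0.184, 0.545, 0.231] pointing down, gripper open.
Joint ranges: [-2.89, 2.89], [-0.75, 2.08], [0.22, 2.7], [-1.18, 4.32], [0.11, 2.71], [-2.7, 2.7]. Speed limits (rad/s): [2.57, 2.57, 3.14, 3.14, 3.14, 3.14].

INTERFACE

Orientations are given as a unit quaternion [w, x, y, z].
In Python, from rig import get_state, get_image, sign_off, pinch_z gives the robot as it stands.
- The arm moves only by the tool send_rows, never from a script. Its argument "steps" is one flat list of numbers, 5 for each row, row after row: the gripper's target within -1 to 1 (fully open at 1, half-way at 0, shut at -1), then the shift along the tool's x, y, z in cm, then the turn about the tool's z in degrees. In form: [gripper, x, y, z, roll, gripper, x, y, z, roll, ...]. A call has 1 to 12 rows; each row shifts and turns the commanded pose from where the row before left it, along the tool's axes as they then stand; what a row does not reach is not made up. A row lasts 1/10 s, in which the tool goes at most 50 mm and 8.59 degrees, less where a joint would pass 70% of its speed; a pose out of reach is approached as far as the arm can. A call is refused whole if a number of a shift passes 5 or a number of a turn 8.59, either way. A call with a gripper value outside its range is refused whole. The fingers move at their own pace and stop on an object; "newtons" is the grip in N (left out, the last holds). Time passes only in rows, so rows that do not move let the fingers close. It gives the time, the measured TCP pose, the force, the opening and the grip force at its end, in the units of the state.
- get_state(): the state, without advancing time (a new reading comes with each control period).
- get_image(name): name is "side" or "top"; returns a dict with "color" (400x640x3 uint8, red, green, blue), "mtx" (3x3 intrinsics, pixels), "T" (4x4, takes a point from camera to world coordinates). Camera axes: x right, y down, z forward; pixel columns grow to the right and rows downward; lengths in m; the calibration is good to about 2 mm. A picture is of the moment at which its call begins. There is no depth.
- sign_off(): hands the job in; it is judged then, once.
The state is a dict: "clock": time; "qpos": joint angles; "qd": joint speeds; "effort": joint torques, N m; "position": TCP position; "ee_rot": TCP orientation; "contact_force": force on the tool from outside, world axes, zero at the start; "moment": the same for the moment, N m; "width": finger opening in m; "gripper_force": force on a finger pad.
Only numpy, scipy, OpenCV 4.12 (cv2) and the standard library are available. Lean on these libraries where they do the work, as an engineer would, in place of code of your own. Each camera call takes 0.05 s, during which the arm holds its last target. There are 200 camera calls.

## Working session

There is one attempt and no reset: what is moved stays moved. The work goes in short steps, Python scripts to look and compute and a tool call to move; the robot and the scene stay as the last step left them, time stands still between calls to the robot, and variables do not carry over. Pictures are saved under pics/ and viewed, at most 10 in all, crops included, and the job is handed in when it is done.

Besides the shell and the picture viewer there is one more tool, called by a JSON object that holds its "name" and its "arguments", one argument or row to a line. send_rows: Moves the arm, as the interface text tells. Its arguments: {"type":"object","properties":{"steps":{"type":"array"},"newtons":{"type":"number"}},"required":["steps"]}

```bash
mkdir -p pics; ls
python3 - <<'E'
from rig import *
import cv2,json
s=get_state();print({k:(v if not hasattr(v,'tolist') else v.tolist()) for k,v in s.items()},pinch_z)
for n in("top","side"):
    i=get_image(n);cv2.imwrite(f"pics/{n}0.png",i["color"][:,:,::-1]);print(n,i["mtx"],i["T"])
E
```

```text
pics
{'clock': 0.0, 'qpos': [1.1239984802279952, 0.27658114131741646, 1.5061339755453038, 2.5775151164619677e-05, 1.3607085384288027, -0.12099854027778181], 'qd': [-9.706598799738207e-05, -0.00015423729259317657, -0.0008822261491344668, -0.0009296213806306757, -9.997642807561385e-05, -0.000245795890489107], 'effort': [-0.0006925017078174278, -41.67749762535095, -24.581192135810852, -0.00017359337562083965, 0.010836115689016879, 1.4274358761667827e-05], 'position': [0.1838018371132556, 0.5442700617160662, 0.23044728412395538], 'ee_rot': [-0.0002685289870926189, 0.16218274500179417, 0.9867603148299516, -0.0008753242603275158], 'contact_force': [-0.2887348886238659, 0.5013037538292268, 0.11869569767176871], 'moment': [-0.019635374454550814, -0.02775058509208084, 0.0019654271043952724], 'gripper_force': 0.0, 'width': 0.08504568282732684} 0.0187
top [[463.42940342   0.         321.30262864]
 [  0.         463.42940342 209.50913208]
 [  0.           0.           1.        ]] [[-0.01645299 -0.99833098  0.05535846  0.47817442]
 [-0.99974255  0.01729096  0.01469237 -0.00273863]
 [-0.01562504 -0.05510248 -0.99835844  1.50188249]
 [ 0.          0.          0.          1.        ]]
side [[455.89723492   0.         319.18049157]
 [  0.         455.89723492 195.65715693]
 [  0.           0.           1.        ]] [[ 0.9620925  -0.17560659  0.20866323  0.27908945]
 [-0.27264422 -0.63773935  0.72038438 -0.86820254]
 [ 0.00656851 -0.74996724 -0.66144236  0.94011891]
 [ 0.          0.          0.          1.        ]]
```

View pics/top0.png

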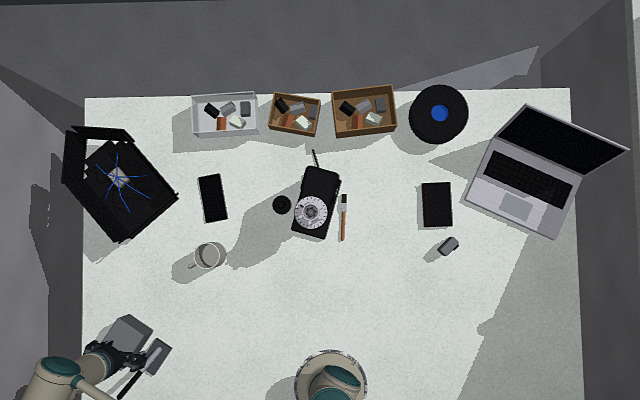

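View pics/side0.png

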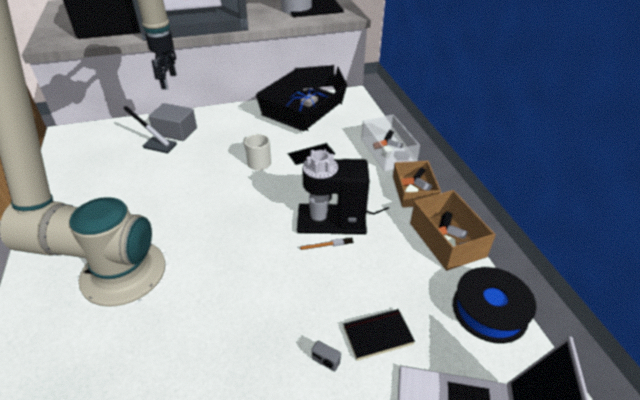

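The top view shows the grinder at about (317,203), with the collar and scale ring at about (311,212). The brush is to its right at (343,217) and the lid to its left at (282,205). I'll enlarge the collar and fit the ring.

```bash
cat > h.py <<'E'
import numpy as np,cv2
from rig import *
def ray(im,u,v,z):
    K,T=np.array(im["mtx"]),np.array(im["T"]);d=T[:3,:3]@np.linalg.solve(K,[u,v,1]);o=T[:3,3]
    return o+d*(z-o[2])/d[2]
def pix(im,p):
    K,T=np.array(im["mtx"]),np.array(im["T"]);c=K@(T[:3,:3].T@(np.array(p)-T[:3,3]));return c[:2]/c[2]
E
python3 - <<'E'
from h import *
im=get_image("top");g=im["color"];cv2.imwrite("pics/c.png",cv2.resize(g[160:250,270:360,::-1],(600,600),interpolation=cv2.INTER_CUBIC))
gray=cv2.cvtColor(g,cv2.COLOR_RGB2GRAY)
m=np.zeros_like(gray);cv2.circle(m,(311,212),22,255,-1)
b=((gray>110)&(m>0)).astype(np.uint8)
c=max(cv2.findContours(b,cv2.RETR_EXTERNAL,cv2.CHAIN_APPROX_NONE)[0],key=cv2.contourArea)
print(cv2.minEnclosingCircle(c),cv2.fitEllipse(cv2.convexHull(c)))
(u,v),_,_=cv2.fitEllipse(cv2.convexHull(c));print(ray(im,u,v,.204), 0.092*463/1.3)
# grinder body: black
b=((gray<60)).astype(np.uint8)
n,l,st,ce=cv2.connectedComponentsWithStats(b)
for i in range(1,n):
    if st[i,4]>150:print(st[i],ce[i])
E
```

```text
((307.6128234863281, 211.2371368408203), 19.269216537475586) ((307.2021179199219, 211.17706298828125), (33.76209259033203, 39.49945068359375), 104.24507904052734)
[0.54613991 0.05600359 0.204     ] 32.76615384615384
[  0   0 206   6 621] [74.69243156  1.3510467 ]
[ 409   85   59   59 2556] [437.91510172 114.09820031]
[333  86  63  38 572] [368.73426573  95.97902098]
[274  93  45  21 348] [289.4454023  101.59195402]
[339 101  17  16 155] [346.99354839 108.4516129 ]
[204 103  17  27 168] [212.58333333 112.86904762]
[ 497  107  128   68 3988] [558.57096289 141.53761284]
[  61  125  118  119 8004] [113.90317341 181.61269365]
[336 126  61  12 326] [365.22392638 131.50920245]
[ 291  150   50   89 1585] [318.14511041 195.39179811]
[ 483  150   90   60 2284] [527.70315236 179.33887916]
[199 174  29  49 997] [212.43831494 197.80140421]
[ 422  182   30   45 1239] [436.45924132 204.18079096]
[273 196  18  18 265] [281.3245283  204.53962264]
[  85  332   69   68 1219] [120.45036916 359.67268253]
[ 41 356  44  27 564] [ 62.17730496 365.95035461]
[323 365  37  22 321] [341.09968847 373.91588785]
```

View pics/c.png

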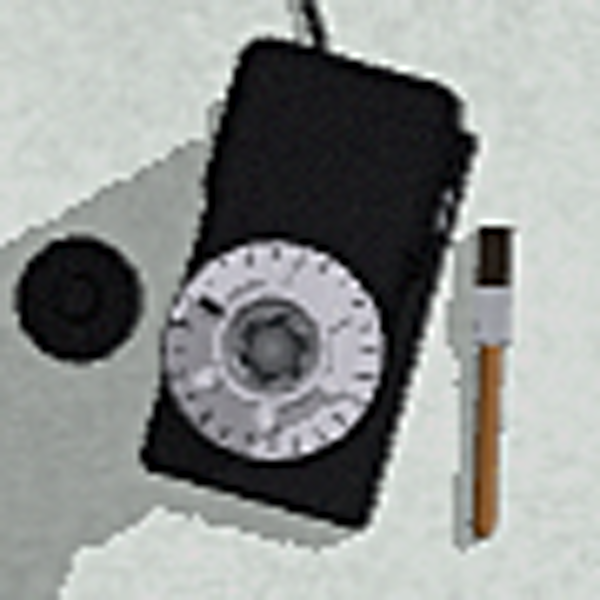

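The crop shows the ring centre at about (273,350), the black rib at (211,306), and white lobes. Next I'll convert these to world positions and plan the grasp with each pad in a gap between lobes. That gives a 54 mm wedge fit.

Run:
```python
from h import *
im=get_image("top");f=lambda x,y:(270+(x+.5)/6.6667-.5,160+(y+.5)/6.6667-.5)
c=ray(im,*f(273,350),.204);r=ray(im,*f(211,306),.242)
g=cv2.cvtColor(im["color"],cv2.COLOR_RGB2GRAY).astype(float)
m=np.array([(u,v,80-g[v,u]) for v in range(202,210) for u in range(297,306) if g[v,u]<80]);print(m)
d=r-c;print(c,r,np.hypot(*d[:2]),np.degrees(np.arctan2(d[1],d[0])))
# mouth centre at z=.238, side view prediction
print("mouth",ray(im,*f(273,343),.238))
i2=get_image("side");print(pix(i2,[c[0],c[1],.238]))
cv2.imwrite("pics/s.png",cv2.resize(i2["color"][135:225,275:365,::-1],(600,600),interpolation=cv2.INTER_CUBIC))
s=get_state();print(s["position"],s["ee_rot"])
```

```text
[[297. 202.  18.]
 [300. 205.  80.]
 [301. 205.  54.]
 [301. 206.  64.]
 [302. 206.  80.]
 [297. 208.  42.]
 [305. 208.   8.]]
[0.54345755 0.04671532 0.204     ] [0.55999614 0.07035647 0.242     ] 0.02885185061366472 55.02460936007478
mouth [0.54461934 0.04537621 0.238     ]
[319.29174338 155.68712853]
[0.1839533  0.54455468 0.23089126] [-1.16216430e-04  1.62187384e-01  9.86759891e-01 -3.95990624e-04]
```

View pics/s.png

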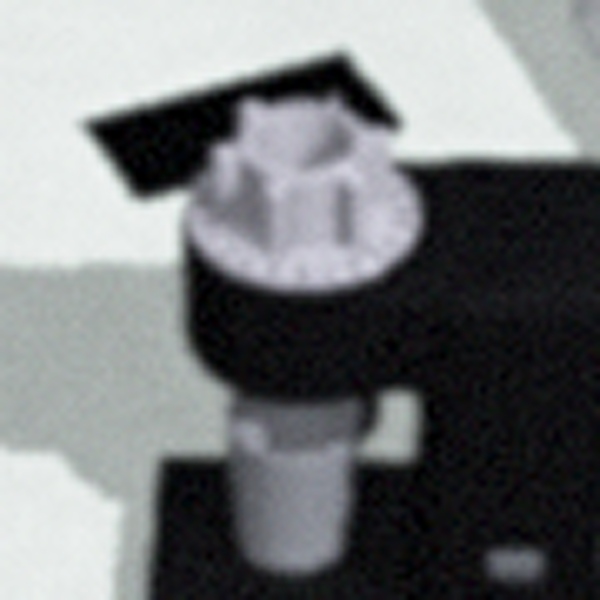

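The mouth centre in the side crop is at about (300,140), and my prediction of (295,138) agrees, so the axis is at about (0.544, 0.046). The rib points at about 56°, so a gap axis lies at about 86°. I'll move above the collar now.

{"name": "send_rows", "arguments": {
  "steps": [1,0,0,-4,0,1,-2,-1.4,-3,0,1,-2.8,-2,0,0,1,-2.8,-2,0,0,1,-2.8,-2,0,0,1,-2.8,-2,0,0,1,-2.8,-2,0,0,1,-2.8,-2,0,0,1,-2.8,-2,0,0,1,-2.8,-2,0,0,1,-2.8,-2,0,0,1,-2.8,-2,0,0],
  "newtons": 40
}}

```text
clock: 1.45
position: [0.4003, 0.2448, 0.3014]
ee_rot: [0.0, 0.162, 0.987, 0.0]
contact_force: [0.9, 0.6, 0.7]
width: 0.0853
gripper_force: 0.0
```

{"name": "send_rows", "arguments": {
  "steps": [1,-2.8,-2,0,0,1,-2.8,-2,0,0,1,-2.8,-2,0,0,1,-2.8,-2,0,0,1,-2.8,-2,0,0,1,-2.8,-2,0,0,1,-2.8,-2,0,0,1,-0.5,-0.5,0,0,1,0,0,0,-7.6,1,0,0,0,-7.6,1,0,0,0,0,1,0,0,0,0]
}}

```text
clock: 2.65
position: [0.5434, 0.0447, 0.3013]
ee_rot: [-0.0, 0.031, 1.0, 0.0]
contact_force: [0.5, -1.4, 0.1]
width: 0.0853
gripper_force: 0.0
```

```bash
cat >> h.py <<'E'
from scipy.spatial.transform import Rotation as Ro
def st():
    s=get_state();w,x,y,z=s["ee_rot"];M=Ro.from_quat([x,y,z,w]).as_matrix()
    psi=np.degrees(np.arctan2(M[1,1],M[0,1]))
    print("t",round(s["clock"],2),"p",np.round(s["position"],4),"psi",round(psi,2),"tilt",np.round(M[:2,2],3),"q6",round(s["qpos"][5],3),"F",np.round(s["contact_force"],2),"M",np.round(s["moment"],3),"e6",round(s["effort"][5],3),"w",round(s["width"],4),"g",s["gripper_force"])
    return s,M,psi
E
python3 - <<'E'
from h import *
s,M,psi=st()
print(np.array(M.T@(np.array([.544,.046,.30])-s["position"]))*100, "roll",psi-86.5)
E
```

```text
t 2.65 p [0.5434 0.0447 0.3013] psi 86.4 tilt [-0.  0.] q6 -1.554 F [ 0.54 -1.36  0.07] M [ 0.025 -0.021 -0.032] e6 -0.03 w 0.0853 g 0.0
[-0.05142201  0.12881418  0.12916933] roll -0.09876065383991772
```

{"name": "send_rows", "arguments": {
  "steps": [1,0,0.1,3,0,1,0,0,3,0,1,0,0,0,0,1,0,0,0,0]
}}

```text
clock: 3.05
position: [0.5437, 0.0456, 0.2416]
ee_rot: [-0.0, 0.031, 1.0, 0.0]
contact_force: [-0.1, -0.6, 0.4]
width: 0.0851
gripper_force: 0.0
```

Run:
```python
from h import *
st()
i2=get_image("side");cv2.imwrite("pics/s2.png",cv2.resize(i2["color"][105:195,275:365,::-1],(600,600),interpolation=cv2.INTER_CUBIC))
```

```text
t 3.05 p [0.5437 0.0456 0.2416] psi 86.49 tilt [-0.  0.] q6 -1.554 F [-0.09 -0.55  0.44] M [0.035 0.006 0.004] e6 0.01 w 0.0851 g 0.0
```

View pics/s2.png

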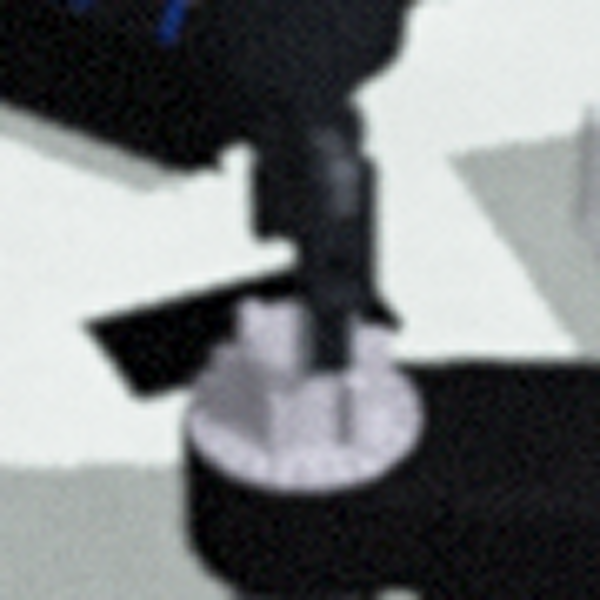

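The near finger, with its tip at (328,370), hangs over the gap between the lobe edges at about 275 and 345. I'll descend and close gently.

{"name": "send_rows", "arguments": {
  "steps": [1,0,0,2,0,1,0,0,1.3,0,1,0,0,0,0,0.2,0,0,0,0,0,0,0,0,0,-0.2,0,0,0,0,-0.4,0,0,0,0,-0.4,0,0,0,0,-0.4,0,0,0,0,-0.4,0,0,0,0],
  "newtons": 30
}}

```text
clock: 4.1
position: [0.5448, 0.0459, 0.2102]
ee_rot: [0.002, 0.03, 1.0, 0.001]
contact_force: [-1.0, 1.7, 6.4]
width: 0.0512
gripper_force: 28.5
```

Run:
```python
from h import *
st()
```

```text
t 4.1 p [0.5448 0.0459 0.2102] psi 86.52 tilt [0.003 0.001] q6 -1.555 F [-1.    1.7   6.45] M [ 0.239  0.154 -0.08 ] e6 -0.07 w 0.0512 g 28.503100080415606
```

{"name": "send_rows", "arguments": {
  "steps": [-0.4,0,0,-0.15,0,-0.4,0,0,0,2,-0.4,0,0,0,2,-0.4,0,0,0,0],
  "newtons": 50
}}

```text
clock: 4.5
position: [0.5448, 0.0459, 0.2106]
ee_rot: [0.001, 0.065, 0.998, 0.001]
contact_force: [1.8, 2.5, 3.4]
width: 0.0499
gripper_force: 54.6
```

Run:
```python
from h import *
st()
```

```text
t 4.5 p [0.5448 0.0459 0.2106] psi 82.54 tilt [0.003 0.001] q6 -1.485 F [1.76 2.48 3.4 ] M [ 0.425 -0.225  0.037] e6 0.16 w 0.0499 g 54.59409839473665
```

{"name": "send_rows", "arguments": {
  "steps": [-0.4,0,0,0,2,-0.4,0,0,0,2,-0.4,0,0,0,0]
}}

```text
clock: 4.8
position: [0.5447, 0.0458, 0.2106]
ee_rot: [0.001, 0.1, 0.995, 0.001]
contact_force: [1.0, 3.2, 4.3]
width: 0.05
gripper_force: 54.6
```

Run:
```python
from h import *
st()
```

```text
t 4.8 p [0.5447 0.0458 0.2106] psi 78.56 tilt [0.002 0.001] q6 -1.416 F [0.95 3.23 4.3 ] M [ 0.42  -0.282 -0.03 ] e6 0.093 w 0.05 g 54.643342327326536
```

{"name": "send_rows", "arguments": {
  "steps": [-0.4,0,0,0,2,-0.4,0,0,0,2,-0.4,0,0,0,0]
}}

```text
clock: 5.1
position: [0.5447, 0.0458, 0.2105]
ee_rot: [0.001, 0.134, 0.991, 0.001]
contact_force: [1.2, 3.4, 5.0]
width: 0.05
gripper_force: 54.7
```

Run:
```python
from h import *
st()
```

```text
t 5.1 p [0.5447 0.0458 0.2105] psi 74.57 tilt [0.002 0.001] q6 -1.346 F [1.21 3.35 4.99] M [ 0.45  -0.268 -0.097] e6 0.004 w 0.05 g 54.71510836388916
```

{"name": "send_rows", "arguments": {
  "steps": [-0.4,0,0,0,2,-0.4,0,0,0,2,-0.4,0,0,0,0]
}}

```text
clock: 5.4
position: [0.5447, 0.0458, 0.2106]
ee_rot: [0.001, 0.169, 0.986, 0.001]
contact_force: [3.0, 4.3, 5.4]
width: 0.0498
gripper_force: 54.7
```

Run:
```python
from h import *
st()
```

```text
t 5.4 p [0.5447 0.0458 0.2106] psi 70.59 tilt [0.002 0.001] q6 -1.277 F [2.98 4.32 5.44] M [ 0.648 -0.334 -0.019] e6 0.074 w 0.0498 g 54.720402457751334
```

{"name": "send_rows", "arguments": {
  "steps": [-0.4,0,0,0,4,-0.4,0,0,0,4,-0.4,0,0,0,4,-0.4,0,0,0,4,-0.4,0,0,0,4,-0.4,0,0,0,4,-0.4,0,0,0,4,-0.4,0,0,0,4,-0.4,0,0,0,1.3,-0.4,0,0,0,0]
}}

```text
clock: 6.4
position: [0.5448, 0.0458, 0.2106]
ee_rot: [0.001, 0.444, 0.896, 0.001]
contact_force: [0.6, 3.9, 5.7]
width: 0.0498
gripper_force: 54.7
```

Run:
```python
from h import *
st()
```

```text
t 6.4 p [0.5448 0.0458 0.2106] psi 37.32 tilt [0.003 0.001] q6 -0.696 F [0.56 3.88 5.67] M [ 0.565 -0.434  0.054] e6 0.131 w 0.0498 g 54.67500865459442
```

{"name": "send_rows", "arguments": {
  "steps": [-0.4,0,0,0,3,-0.4,0,0,0,3,-0.4,0,0,0,3,-0.4,0,0,0,3,-0.4,0,0,0,2,-0.4,0,0,0,1,-0.4,0,0,0,0]
}}

```text
clock: 7.1
position: [0.5448, 0.0458, 0.2106]
ee_rot: [0.001, 0.557, 0.831, 0.001]
contact_force: [1.3, 3.0, 5.2]
width: 0.0497
gripper_force: 54.7
```

Run:
```python
from h import *
st()
```

```text
t 7.1 p [0.5448 0.0458 0.2106] psi 22.33 tilt [0.003 0.001] q6 -0.434 F [1.32 3.02 5.23] M [ 0.56  -0.423  0.075] e6 0.093 w 0.0497 g 54.670675224624574
```

{"name": "send_rows", "arguments": {
  "steps": [-0.4,0,0,0,3,-0.4,0,0,0,3,-0.4,0,0,0,3,-0.4,0,0,0,3,-0.4,0,0,0,2,-0.4,0,0,0,1,-0.4,0,0,0,0]
}}

```text
clock: 7.8
position: [0.5448, 0.0458, 0.2106]
ee_rot: [0.001, 0.66, 0.751, 0.001]
contact_force: [1.9, 3.8, 5.2]
width: 0.0499
gripper_force: 54.7
```

Run:
```python
from h import *
st()
```

```text
t 7.8 p [0.5448 0.0458 0.2106] psi 7.33 tilt [0.003 0.001] q6 -0.172 F [1.91 3.83 5.23] M [ 0.493 -0.371  0.062] e6 0.124 w 0.0499 g 54.674345534294844
```

{"name": "send_rows", "arguments": {
  "steps": [-0.4,0,0,0,3,-0.4,0,0,0,3,-0.4,0,0,0,3,-0.4,0,0,0,3,-0.4,0,0,0,2,-0.4,0,0,0,1,-0.4,0,0,0,0]
}}

```text
clock: 8.5
position: [0.5448, 0.0457, 0.2105]
ee_rot: [0.001, 0.753, 0.658, 0.001]
contact_force: [1.7, 3.6, 4.6]
width: 0.0502
gripper_force: 54.7
```

Run:
```python
from h import *
st()
i2=get_image("side");cv2.imwrite("pics/s3.png",cv2.resize(i2["color"][105:195,275:365,::-1],(600,600),interpolation=cv2.INTER_CUBIC))
```

```text
t 8.5 p [0.5448 0.0457 0.2105] psi -7.67 tilt [0.003 0.001] q6 0.089 F [1.72 3.64 4.56] M [ 0.494 -0.401  0.055] e6 0.103 w 0.0502 g 54.67150225304067
```

View pics/s3.png

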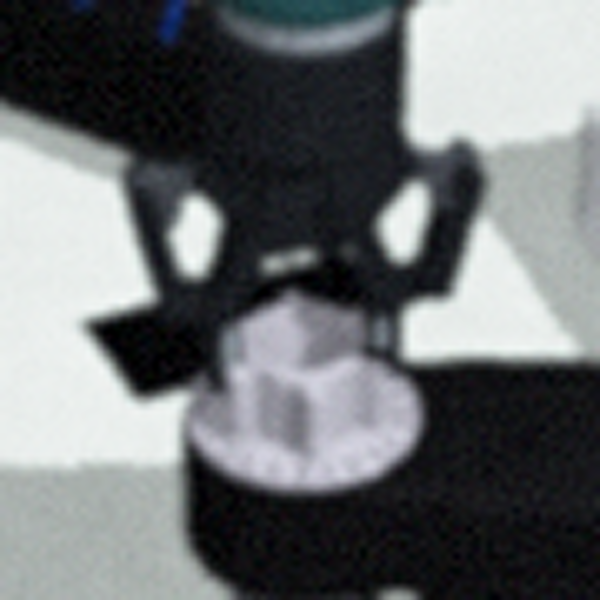

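The side view shows a lobe at (305,400) facing the camera and the fingers in the gaps on either side at (215,360) and (390,340). The collar is turning with the gripper.

{"name": "send_rows", "arguments": {
  "steps": [-0.4,0,0,0,3,-0.4,0,0,0,3,-0.4,0,0,0,3,-0.4,0,0,0,3,-0.4,0,0,0,2,-0.4,0,0,0,1,-0.4,0,0,0,0]
}}

```text
clock: 9.25
position: [0.5448, 0.0457, 0.2106]
ee_rot: [0.0, 0.832, 0.554, 0.001]
contact_force: [1.8, 3.7, 5.4]
width: 0.0496
gripper_force: 54.7
```

Run:
```python
from h import *
st()
```

```text
t 9.25 p [0.5448 0.0457 0.2106] psi -22.67 tilt [0.003 0.001] q6 0.351 F [1.77 3.67 5.44] M [ 0.46  -0.382  0.011] e6 0.086 w 0.0496 g 54.67001772020012
```

{"name": "send_rows", "arguments": {
  "steps": [-0.4,0,0,0,3,-0.4,0,0,0,3,-0.4,0,0,0,3,-0.4,0,0,0,3,-0.4,0,0,0,2,-0.4,0,0,0,1,-0.4,0,0,0,0]
}}

```text
clock: 9.95
position: [0.5448, 0.0457, 0.2106]
ee_rot: [0.0, 0.897, 0.441, 0.001]
contact_force: [1.4, 4.6, 6.1]
width: 0.0502
gripper_force: 54.7
```

Run:
```python
from h import *
st()
```

```text
t 9.95 p [0.5448 0.0457 0.2106] psi -37.64 tilt [0.003 0.001] q6 0.613 F [1.44 4.59 6.08] M [ 0.476 -0.314  0.168] e6 0.247 w 0.0502 g 54.71994690131396
```

Torque has risen, so I'll go on in 1° steps.

{"name": "send_rows", "arguments": {
  "steps": [-0.4,0,0,0,1,-0.4,0,0,0,0]
}}

```text
clock: 10.15
position: [0.5448, 0.0457, 0.2106]
ee_rot: [0.0, 0.901, 0.434, 0.001]
contact_force: [2.0, 4.1, 5.2]
width: 0.0495
gripper_force: 54.8
```

Run:
```python
from h import *
st()
```

```text
t 10.15 p [0.5448 0.0457 0.2106] psi -38.62 tilt [0.003 0.001] q6 0.63 F [2.04 4.07 5.22] M [ 0.439 -0.296  0.287] e6 0.385 w 0.0495 g 54.833884234540164
```

{"name": "send_rows", "arguments": {
  "steps": [-0.4,0,0,0,1,-0.4,0,0,0,0]
}}

```text
clock: 10.35
position: [0.5448, 0.0457, 0.2106]
ee_rot: [0.0, 0.905, 0.426, 0.001]
contact_force: [2.0, 3.6, 5.6]
width: 0.05
gripper_force: 54.8
```

Run:
```python
from h import *
st()
```

```text
t 10.35 p [0.5448 0.0457 0.2106] psi -39.61 tilt [0.003 0.001] q6 0.647 F [1.96 3.6  5.57] M [ 0.408 -0.406  0.322] e6 0.389 w 0.05 g 54.81579762417823
```

{"name": "send_rows", "arguments": {
  "steps": [-0.4,0,0,0,0.6,-0.4,0,0,0,0]
}}

```text
clock: 10.55
position: [0.5448, 0.0457, 0.2106]
ee_rot: [0.0, 0.907, 0.421, 0.001]
contact_force: [1.5, 3.5, 5.1]
width: 0.0501
gripper_force: 54.9
```

Run:
```python
from h import *
st();get_image("top");st();get_image("top");st()
```

```text
t 10.55 p [0.5448 0.0457 0.2106] psi -40.19 tilt [0.003 0.   ] q6 0.657 F [1.55 3.5  5.06] M [ 0.372 -0.34   0.367] e6 0.444 w 0.0501 g 54.89179350435734
t 10.6 p [0.5448 0.0457 0.2106] psi -40.18 tilt [0.003 0.   ] q6 0.657 F [1.12 3.83 5.03] M [ 0.395 -0.352  0.408] e6 0.414 w 0.0501 g 54.89555289968848
t 10.65 p [0.5448 0.0457 0.2106] psi -40.18 tilt [0.003 0.   ] q6 0.657 F [1.69 3.9  4.93] M [ 0.403 -0.36   0.397] e6 0.408 w 0.0501 g 54.89551434293389
```

Contact is clear and gentle at about 0.40 N m, 8 clicks from the start notch. I'll back off 80°, which is 75° plus the pressed part.

{"name": "send_rows", "arguments": {
  "steps": [-0.4,0,0,0,-4,-0.4,0,0,0,-4,-0.4,0,0,0,-4,-0.4,0,0,0,-4,-0.4,0,0,0,-4,-0.4,0,0,0,-4,-0.4,0,0,0,-4,-0.4,0,0,0,-4,-0.4,0,0,0,-4,-0.4,0,0,0,-4,-0.4,0,0,0,-4,-0.4,0,0,0,-4]
}}

```text
clock: 11.85
position: [0.5449, 0.0458, 0.2106]
ee_rot: [0.001, 0.657, 0.754, 0.001]
contact_force: [2.4, 3.7, 6.0]
width: 0.0499
gripper_force: 60.6
```

{"name": "send_rows", "arguments": {
  "steps": [-0.4,0,0,0,-4,-0.4,0,0,0,-4,-0.4,0,0,0,-4,-0.4,0,0,0,-4,-0.4,0,0,0,-4,-0.4,0,0,0,-4,-0.4,0,0,0,-4,-0.4,0,0,0,-2,-0.4,0,0,0,0]
}}

```text
clock: 12.75
position: [0.5448, 0.0457, 0.2107]
ee_rot: [0.001, 0.44, 0.898, 0.001]
contact_force: [1.2, 3.3, 5.2]
width: 0.0498
gripper_force: 68.4
```

Run:
```python
from h import *
st();get_image("top");st()
```

```text
t 12.75 p [0.5448 0.0457 0.2107] psi 37.78 tilt [0.003 0.001] q6 -0.704 F [1.16 3.26 5.2 ] M [ 0.618 -0.346  0.038] e6 -0.042 w 0.0498 g 68.39426428545266
t 12.8 p [0.5448 0.0457 0.2107] psi 37.75 tilt [0.003 0.001] q6 -0.703 F [1.55 4.07 5.95] M [ 0.651 -0.341  0.09 ] e6 0.05 w 0.0499 g 68.40464474167675
```

{"name": "send_rows", "arguments": {
  "steps": [-0.4,0,0,0,-1,-0.4,0,0,0,-1,-0.4,0,0,0,0]
}}

```text
clock: 13.1
position: [0.5448, 0.0458, 0.2107]
ee_rot: [0.001, 0.425, 0.905, 0.001]
contact_force: [1.0, 2.9, 5.8]
width: 0.0495
gripper_force: 68.5
```

Run:
```python
from h import *
st();get_image("top");st()
```

```text
t 13.1 p [0.5448 0.0458 0.2107] psi 39.75 tilt [0.003 0.001] q6 -0.738 F [0.98 2.88 5.78] M [ 0.546 -0.235  0.02 ] e6 -0.039 w 0.0495 g 68.45307732000947
t 13.15 p [0.5448 0.0457 0.2107] psi 39.74 tilt [0.003 0.001] q6 -0.738 F [0.7  3.81 5.38] M [ 0.649 -0.241 -0.017] e6 0.007 w 0.0497 g 68.45255741849542
```

Torque is crossing zero near the notch. I'll release, rise, and move aside for a look.

{"name": "send_rows", "arguments": {
  "steps": [-0.4,0,0,0,-0.6,0,0,0,0,0,0.5,0,0,0,0,1,0,0,0,0,1,0,0,0,0,1,0,0,0,0,1,0,0,0,0],
  "newtons": 20
}}

```text
clock: 13.85
position: [0.5436, 0.0451, 0.2095]
ee_rot: [-0.0, 0.421, 0.907, -0.0]
contact_force: [0.1, -0.2, -0.0]
width: 0.0856
gripper_force: 0.0
```

{"name": "send_rows", "arguments": {
  "steps": [1,0,0,-2,0,1,0,0,-4,0,1,0,0,-5,0,1,-4,0,0,0,1,-4,0,0,0,1,-4,0,0,0,1,-4,0,0,0,1,-4,0,0,0,1,-4,0,0,0,1,0,0,0,0]
}}

```text
clock: 14.85
position: [0.7013, -0.1428, 0.3168]
ee_rot: [-0.0, 0.423, 0.906, -0.001]
contact_force: [-0.6, -0.7, -0.0]
width: 0.0855
gripper_force: 0.0
```

Run:
```python
from h import *
st()
im=get_image("top");cv2.imwrite("pics/c2.png",cv2.resize(im["color"][160:250,270:360,::-1],(600,600),interpolation=cv2.INTER_CUBIC))
for a in (56.5,11.5,26.5,-3.5):
    t=np.radians(a);p=pix(im,[.5448+.029*np.cos(t),.0457+.029*np.sin(t),.242]);print(a,((p+.5-[270,160])*6.667-.5).round(0))
```

```text
t 14.85 p [ 0.7013 -0.1428  0.3168] psi 40.0 tilt [-0.001 -0.002] q6 -0.995 F [-0.55 -0.73 -0.03] M [-0.021 -0.039  0.055] e6 -0.114 w 0.0855 g 0.0
56.5 [212. 304.]
11.5 [257. 273.]
26.5 [239. 279.]
-3.5 [275. 271.]
```

View pics/c2.png

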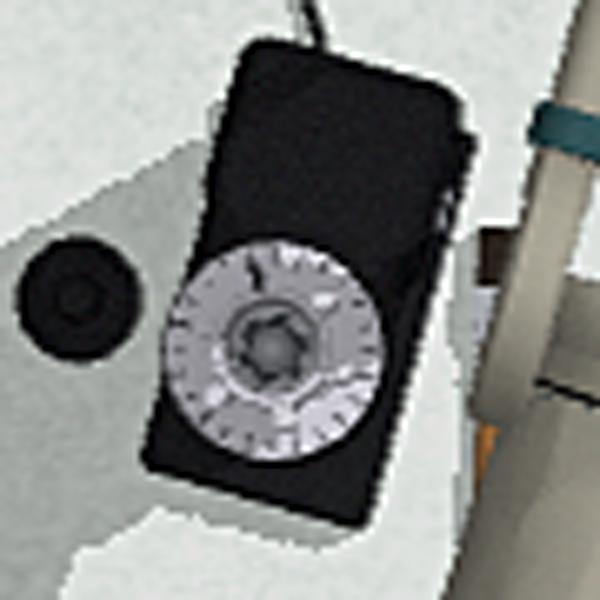

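The rib is now at about (256,272), on the prediction for 11.5° at (257,273). That is three clicks finer than the start, so five clicks back from contact. The lid is where it was, and the arm is clear.

```bash
python3 -c "
from rig import *
print(sign_off())"
```

```text
the job is handed in; nothing more can be done
None
```

I turned the collar finer to a gentle burr touch (about 0.40 N m, 8 clicks from where it started), backed it off five clicks, let go, checked the rib in the top camera image and handed the job in; no verdict came back.

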